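Snap the vanity stand open and stand the palette on it

TASK

Snap the folded stand fully open (pressing its side lever down past the middle does it), so that its fork stays up by itself. Then take the closed palette out of the organiser and stand it in the stand's trough, latch button upward, centred and square, leaning back on the fork; set it down rather than drop it, let go, and leave everything else where it is.

Things in the scene. Friction and masses are not known exactly. Their poses are not given: they have to be found in the camera images.
- stand: folding palette stand of plain aluminium, held fast to the top. Origin: on the table top below the fork's pivot line; x to the stand's back, y to its left, z up (at yaw 0 its front faces the robot). Base plate x -63 to +92, y +-65, z 0 to 12 mm. Fork hinged along y at x 0, z 40 mm; trough for the palette in front of it; lever on the -y side
- trough (a point): middle of the trough's floor, at x -21, z 34 mm in the stand's frame. The floor (128 mm long in y) is square to the open fork, front edge higher: its normal leans 18 deg from vertical towards stand +x. Along the floor, front to back: lip 6 mm thick and 18 mm high, 28 mm clear, front face of the open fork. A palette seated against the fork has its origin at x -16, z 33 mm
- stand_fork (a joint): fork angle: 0 = folded flat towards the stand's back, its top at z 44 mm; 1.257 rad = open, risen to lean 18 deg back from vertical. An over-centre spring drives it to the nearer end (middle at about 0.63 rad) and holds it there. It takes the lever with it
- fork_end (a point): middle of the line between the two prong ends, 80 mm from the pivot line (folded: x 80, z 40 mm in the stand's frame). Prongs 12 mm wide, 8 mm thick, centred at y +-48 mm, joined by a crossbar only over the 20 mm next to the pivot line; the 84 mm between them is open
- lever_pad (a point): point on the lever's upper face, 46 mm from the pivot line; folded at x -27, y -100, z 77 mm in the stand's frame. Lever: paddle 72 mm long from the pivot line, y -85 to -115, 6 mm thick, pointing forward (-x) and 50 deg up when folded, 22 deg down when open. Pressing straight down at x -30 takes about 6 N; its face there is at z 80 mm folded, 52 at the middle, 31 open
- palette: closed dark clamshell make-up palette with gold trim, 120 mm wide (its y) x 85 mm high (its z) x 18 mm thick (its x), about 150 g, standing on its hinge edge; small gold latch button (22 mm, 3 mm proud) in the middle of its top edge. Origin: centre of its lower edge face. Front and back are alike. It stands loosely in one of the organiser's two slots
- palette_top (a point): centre of the palette's upper edge face, 85 mm above its origin
- rack: white plastic organiser, 125 mm (x) x 160 mm (y), held fast. Origin on the table below its middle. Two slots running along y at x -37.5 and +37.5 mm, 21 mm wide, 146 mm long, slot floor at z 6 mm, walls up to z 40 mm; one holds the palette, the other the pocket mirror
- mirror: white pocket mirror standing in the organiser's other slot, 80 x 66 mm high x 14 mm thick, origin at the centre of its lower edge; leave alone
- comb: tortoiseshell comb lying flat, 180 x 38 x 5 mm, origin under its middle; leave alone
- tray: white ceramic tray, 120 (x) x 220 (y) mm, rim 15 mm high, fixed, origin under its middle
- lipstick_a: gold lipstick tube standing on the table top, 21 mm thick, 75 mm high, origin at its foot; leave alone
- lipstick_b: gold lipstick tube standing on the tray, 21 mm thick, 75 mm high, origin at its foot; leave alone
- perfume: amber glass bottle, 52 mm thick, 110 mm high, origin at its foot; leave alone
- jar: white cream jar, 72 mm thick, 55 mm high, origin at its foot; leave alone
Mind the look-alikes: they are no part of the job. What is meant by the palette is not pink or turquoise, and is the smaller of those in its own colour.

How it is judged:
By the outcome, as a careful person would: the job done as asked, in the order asked, and still so for the second after the job is handed in, with the robot touching nothing.
It also fails if it takes over 51 s, if anything falls off the work surface, if the arm or the gripper's body presses on something with over 40 N, if the wrist force passes 120 N, or if a joint passes its speed limit or range.

ROBOT

A 7-joint arm with a two-finger parallel gripper is mounted at the origin on the work surface. World frame = base frame: x ahead of the robot, y to its left, z up, the work surface at z = 0. Lengths are in m, angles in rad, forces in N, time in s.
With the tool pointing down it reaches from about 0.425 to 0.875 m from the base axis. Payload 4.7 kg.
Tool frame: the origin (TCP) lies at the very end of the fingers, on their centre line; the grasp point (between the pads) lies 19 mm behind it; z points along the fingers, y is the line along which they close (so a half turn about z gives the same grasp; the last joint's range is limited). The gripper opens to 87 mm and grips with 3 to 60 N. Pads are 19 mm wide; open, the fingers measure 117 mm over their backs; the gripper's body (75 mm by 190 mm) begins 51 mm behind the grasp point.
Start: joints at [-1.273, 0.321, -0.07, 1.45, 0.023, 1.371, -0.057], TCP at [0.182, 0.624, 0.223] pointing down, gripper open.
Joint ranges: [-2.86, 2.86], [-0.3, 2.09], [-1.38, 1.24], [0.06, 2.45], [-1.56, 4.7], [0.09, 2.05], [-2.69, 2.69]. Speed limits (rad/s): [2.57, 2.57, 3.14, 3.14, 3.14, 3.14, 3.14].

INTERFACE

Orientations are given as a rotation vector (axis times angle).
In Python, from bench import get_state, get_image, get_calibration, close_job gives the robot as it stands.
- The arm moves only by the shell command python3 -m crank 'ROWS' [FORCE]. ROWS is JSON, a list of rows, each a list of 5 numbers: the opening, from 0 (shut) to 1 (fully open), then the shift along the world's x, y, z in units of 0.2 m (1.0 is 0.2 m), then the turn about the world's z in units of 2 pi rad (1.0 is 2 pi rad). A call has 1 to 5 rows; each row is the pose to reach, as a shift and turn from the pose commanded when the call began, turning the shorter way round; what a row does not reach only later rows make up. A row lasts 1/8 s, in which the tool goes at most 62.5 mm and 10.7 degrees, less where a joint would pass 70% of its speed; a pose out of reach is approached as far as the arm can. A call with a number of a shift or a turn outside -1 to 1 is refused whole. A call with a gripper value outside its range is refused whole. The fingers move at their own pace and stop on an object; FORCE is the grip in N (left out, the last holds). Time passes only in rows, so rows that repeat a pose let the fingers close. It gives the time, the measured TCP pose, the force, the opening and the grip force at its end, in the units of the state.
- get_state(): the state, without advancing time (a new reading comes with each control period).
- get_image(name): name is "side" or "top"; returns the picture (420x560x3 uint8, red, green, blue); there is no depth.
- get_calibration(name): a dict with "fovy" (degrees; the focal length in pixels is half the picture's height over the tangent of half this angle, whatever the lens; pixels are square), "cx", "cy" (the principal point, pixels), "k1" (the pictures are not rectified: a ray, as slopes to the right and down, at radius r is drawn at 1 + k1 r^2 times it, then the intrinsics apply), "R" (3x3) and "t" (3): a world point X has camera coordinates R X + t. Camera axes: x right, y down, z forward; pixel columns grow to the right and rows downward; lengths in m; the calibration is good to about 2 mm. A picture is of the moment at which its call begins. get_calibration takes no time and is no camera call.
- close_job(): hands the job in; it is judged then, once.
The state is a dict: "time": time; "joint_positions": joint angles; "qd": joint speeds; "joint_torque": joint torques, N m; "position": TCP position; "tool_rot": TCP orientation; "ft_force": force on the tool from outside, world axes, zero at the start; "torque": the same for the moment, N m; "grip_width": opening from 0.0 (shut) to 1.0 (fully open); "grip_force": force on a finger pad.
Only numpy, scipy, OpenCV 4.12 (cv2) and the standard library are available. Lean on these libraries where they do the work, as an engineer would, in place of code of your own. Each camera call takes 0.05 s, during which the arm holds its last target. There are 200 camera calls.

## Working session

There is one attempt and no reset: what is moved stays moved. The work goes in short steps, Python scripts to look and compute and a shell command to move; the robot and the scene stay as the last step left them, time stands still between calls to the robot, and variables do not carry over. Pictures are saved under pics/ and viewed, at most 14 in all, crops included, and the job is handed in when it is done.

```bash
mkdir -p pics; cat > h.py <<'E'
import numpy as np, cv2
from bench import get_state, get_image, get_calibration, close_job
def K(n):
    c=get_calibration(n); f=210/np.tan(np.radians(c['fovy'])/2)
    return c,f,np.array(c['R']),np.array(c['t'])
def plane(n,u,v,z):
    c,f,R,t=K(n); d=np.array([(u-c['cx'])/f,(v-c['cy'])/f]); s=d.copy()
    for _ in range(20): s=d/(1+c['k1']*(s@s))
    r=R.T@np.array([s[0],s[1],1]); o=-R.T@t
    return o+r*(z-o[2])/r[2]
def proj(n,X):
    c,f,R,t=K(n); p=R@np.array(X)+t; s=p[:2]/p[2]; s=s*(1+c['k1']*(s@s))
    return np.round([s[0]*f+c['cx'],s[1]*f+c['cy']],1)
def save(n,name,crop=None,sc=1):
    im=get_image(n); np.save('pics/'+name+'.npy',im)
    o=im if crop is None else im[crop[1]:crop[3],crop[0]:crop[2]]
    cv2.imwrite('pics/'+name+'.png',cv2.resize(o[:,:,::-1],None,fx=sc,fy=sc,interpolation=cv2.INTER_CUBIC)); return im
E
python3 - <<'E'
from h import *
for n in('top','side'):
    save(n,n+'0',sc=1.42); c,f,R,t=K(n); print(n,f,c['k1'],-R.T@t,R.round(2).tolist())
s=get_state();print(s['position'],s['tool_rot'],s['time'],s['ft_force'])
E
```

```text
top 437.83181898283135 -0.0711777537796768 [ 0.39377156 -0.07355213  1.14595973] [[0.02, -1.0, -0.01], [-0.99, -0.02, -0.15], [0.15, 0.01, -0.99]]
side 438.23714773205313 -0.09577132396087328 [0.27790512 0.6320992  0.61672445] [[-0.93, -0.37, -0.02], [-0.2, 0.54, -0.82], [0.31, -0.76, -0.57]]
[0.18190492 0.62350717 0.22157374] [-4.44281985e-01 -3.10983794e+00  2.68507022e-03] 0.1 [ 0.21116966  0.2871334  -0.33670143]
```

View pics/top0.png

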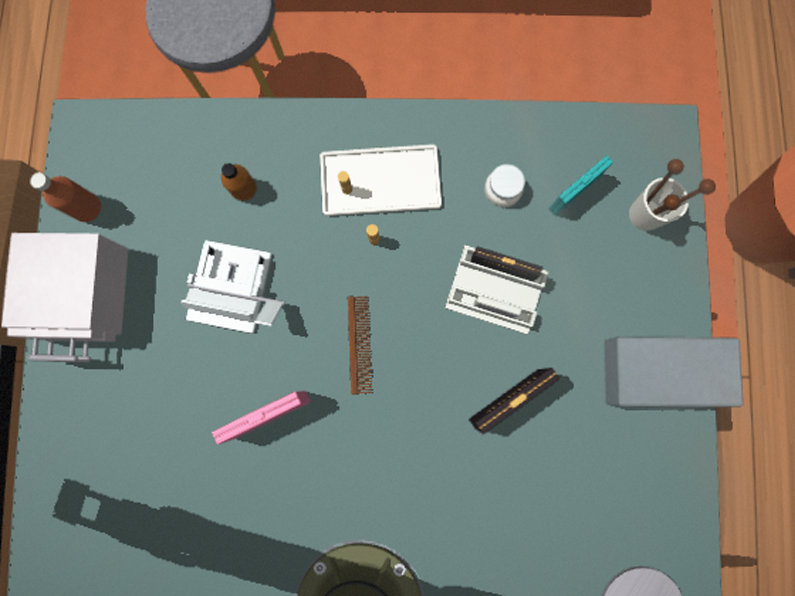

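View pics/side0.png

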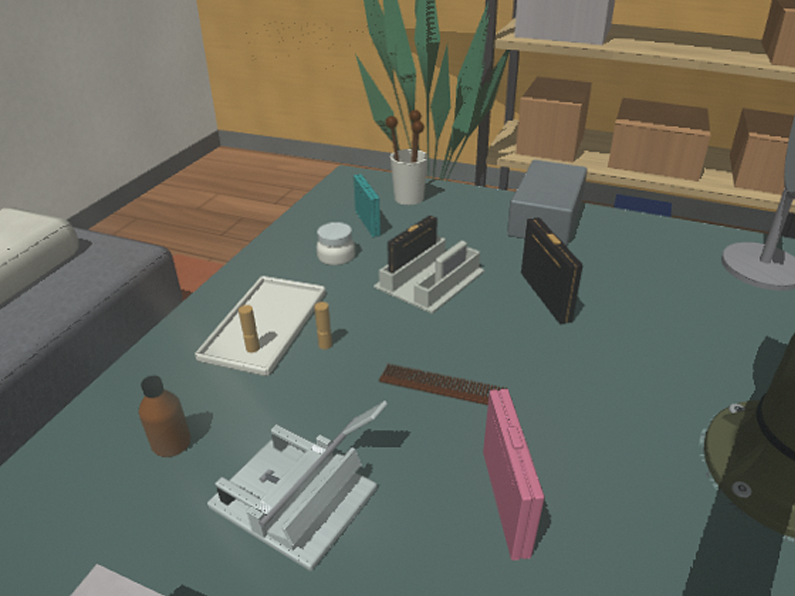

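Top view (in original pixels, shown at 1.42x): the rack is at (350,203) with the black palette in its back slot at (358,184) and the mirror in the front slot. The stand is at (162,200), lever to the right at about (185,218), folded. The large black palette at (362,282) is the look-alike.

```bash
python3 - <<'E'
from h import *
T=np.load('pics/top0.npy');S=np.load('pics/side0.npy')
a=T[160:245,120:225];b=T[160:245,300:405]
c=S[275:405,140:280];d=S[145:225,255:350]
r=lambda x:cv2.resize(x,(400,300),interpolation=cv2.INTER_CUBIC)
o=np.vstack([np.hstack([r(a),r(b)]),np.hstack([r(c),r(d)])])
cv2.imwrite('pics/crops.png',o[:,:,::-1])
print(proj('top',[0,0,0]),proj('top',[.182,.624,.22]),proj('side',[.182,.624,.22]))
E
```

```text
[252.8 426.7] [-41.1 360.3] [427.9 726.8]
```

View pics/crops.png

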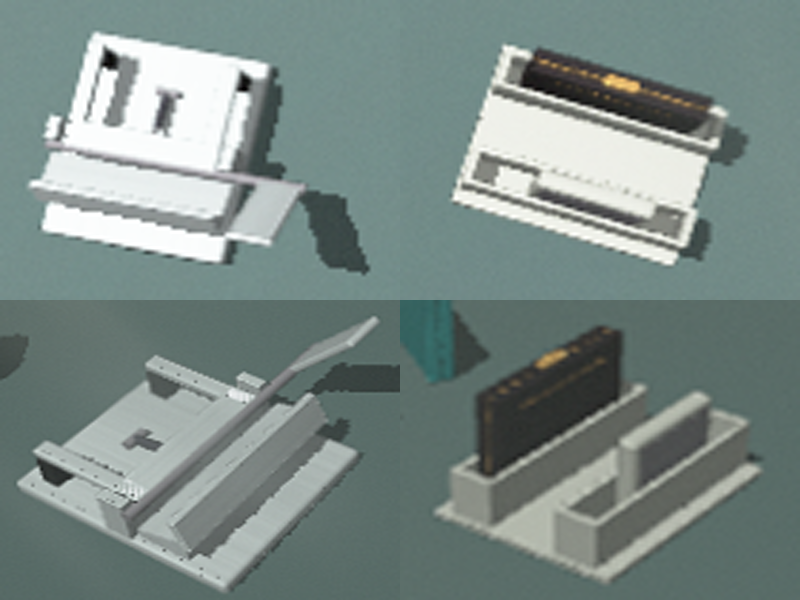

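Crops: the stand's base-plate corners (z 12 mm) are at about (145.5,169.3), (191.4,178.4), (178.3,234.5) and (131.5,225.5) in the top picture. The palette's gold button is at about (358.3,183).

```bash
python3 - <<'E'
from h import *
P=[plane('top',*p,.012)[:2] for p in [(145.5,169.3),(191.4,178.4),(178.3,234.5),(131.5,225.5)]]
bl,br,fr,fl=P
print(np.round(P,4).tolist()); L=lambda v:(np.linalg.norm(v).round(4),np.degrees(np.arctan2(v[1],v[0])).round(2))
print('x edges',L(bl-fl),L(br-fr),'y edges',L(bl-br),L(fl-fr),'mid',np.mean(P,0))
S=[plane('side',140+x/2.857,275+y/2.308,.012)[:2] for x,y in [(18,187),(228,580),(360,453)]]  # bl, fl, fr
print('side',np.round(S,4).tolist(),L(S[0]-S[1]),L(S[1]-S[2]),(S[0]+S[2])/2)
for n,(x0,y0,x1,y1) in {'top':(325,165,395,205),'side':(270,145,315,195)}.items():
    im=np.load(f'pics/{n}0.npy')[y0:y1,x0:x1]; h=cv2.cvtColor(im,cv2.COLOR_RGB2HSV)
    g=((h[...,0]>10)&(h[...,0]<30)&(h[...,1]>110)&(h[...,2]>110)).astype(np.uint8)
    k,l,st,ce=cv2.connectedComponentsWithStats(g); i=1+st[1:,4].argmax(); u,v=ce[i]+[x0,y0]
    print(n,'button',u,v,st[i],plane(n,u,v,.0935))
    d=(im.max(2)<75).astype(np.uint8)|g
    k,l,st,ce=cv2.connectedComponentsWithStats(d); i=1+st[1:,4].argmax()
    c=np.argwhere(l==i)[:,::-1]+[x0,y0]; r=cv2.minAreaRect(c.astype(np.float32)); b=cv2.boxPoints(r)
    print('box',b.round(1).tolist(),[plane(n,*p,.091)[:2].round(4).tolist() for p in b])
E
```

```text
[[0.6523, 0.3028], [0.6289, 0.1775], [0.4793, 0.205], [0.5007, 0.3307]]
x edges (np.float64(0.1542), np.float64(-10.44)) (np.float64(0.1522), np.float64(-10.42)) y edges (np.float64(0.1275), np.float64(79.46)) (np.float64(0.1275), np.float64(80.36)) mid [0.56529319 0.25397941]
side [[0.651, 0.3094], [0.4216, 0.4881], [0.3958, 0.4047]] (np.float64(0.2907), np.float64(-37.91)) (np.float64(0.0873), np.float64(72.82)) [0.52342524 0.3570538 ]
top button 357.57575757575756 183.15151515151516 [28 16 10  5 33] [ 0.60612098 -0.24920833  0.0935    ]
box [[330.79998779296875, 183.6999969482422], [334.29998779296875, 172.89999389648438], [381.0, 188.0], [377.5, 198.8000030517578]] [[0.6041, -0.1838], [0.6315, -0.1925], [0.5955, -0.3072], [0.5684, -0.2981]]
side button 290.0 160.5 [18 14  5  4 12] [ 0.60850698 -0.25123859  0.0935    ]
box [[264.29998779296875, 176.0], [304.0, 148.6999969482422], [315.1000061035156, 164.8000030517578], [275.3999938964844, 192.10000610351562]] [[0.6402, -0.1657], [0.5982, -0.3267], [0.5457, -0.2566], [0.5902, -0.1111]]
```

```bash
python3 -m crank '[[0,0.49,-0.87,0.15,0.016],[0,0.49,-0.87,0.15,0.016],[0,0.49,-0.87,0.15,0.016],[0,0.49,-0.87,0.15,0.016],[0,0.49,-0.87,0.15,0.016]]' 20; python3 - <<'E'
from h import *
S=[plane('side',140+x/2.857,275+(y-300)/2.308,.012)[:2] for x,y in [(18,487-0),(228,580),(360,453)]]
L=lambda v:(np.linalg.norm(v).round(4),np.degrees(np.arctan2(v[1],v[0])).round(2))
print('side',np.round(S,4).tolist(),L(S[0]-S[1]),L(S[1]-S[2]),(S[0]+S[2])/2)
E
```

```text
time: 0.72
position: [0.2804, 0.4496, 0.2528]
tool_rot: [-0.29, -3.128, -0.001]
ft_force: [0.4, 0.8, 0.4]
grip_width: 0.516
grip_force: 0.0
side [[0.651, 0.3094], [0.504, 0.3283], [0.4792, 0.2082]] (np.float64(0.1482), np.float64(-7.31)) (np.float64(0.1226), np.float64(78.35)) [0.56512316 0.2588217 ]
```

```bash
python3 -m crank '[[0,0.6,-0.75,-0.1,0],[0,0.6,-0.75,-0.1,0],[0,0.6,-0.75,-0.1,0],[0,0.6,-1,-0.1,0],[0,0.8,-1,-0.1,0]]'
```

```text
time: 1.35
position: [0.4382, 0.2479, 0.2315]
tool_rot: [-0.288, -3.125, 0.002]
ft_force: [0.5, 1.1, 0.5]
grip_width: 0.016
grip_force: 0.0
```

```bash
python3 -m crank '[[0,0.31,-0.42,0,0],[0,0.31,-0.42,-0.3,0],[0,0.31,-0.42,-0.55,0],[0,0.31,-0.42,-0.55,0]]'; python3 - <<'E'
from h import *
T=save('top','t1');S=save('side','s1')
print(proj('top',get_state()['position']),proj('side',get_state()['position']))
a=T[160:245,120:225];c=S[245:405,140:320]
r=lambda x:cv2.resize(x,(400,340),interpolation=cv2.INTER_CUBIC)
cv2.imwrite('pics/c1.png',np.hstack([r(a),r(c)])[:,:,::-1])
E
```

```text
time: 1.85
position: [0.4982, 0.1661, 0.1178]
tool_rot: [-0.284, -3.119, 0.009]
ft_force: [-0.1, 0.2, 0.1]
grip_width: 0.005
grip_force: 0.0
[182.9 221.4] [260.5 274.6]
```

View pics/c1.png

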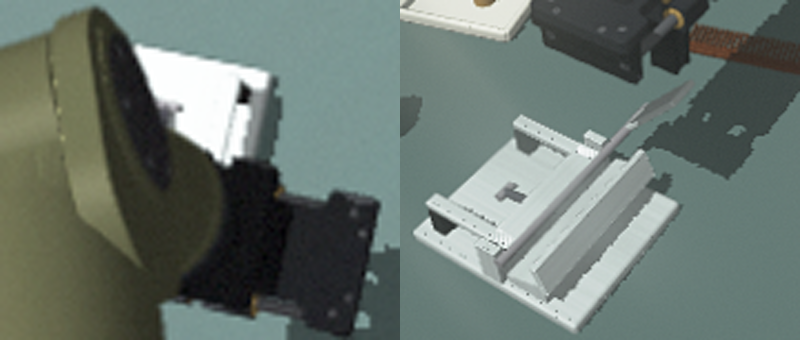

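The side view shows the closed fingertips directly over the lever paddle (crop (670,65)), with the stand still folded. Next I press.

```bash
python3 -m crank '[[0,0.01,0,-0.1,0],[0,0.01,0,-0.2,0],[0,0.01,0,-0.28,0],[0,0.01,0,-0.34,0],[0,0.01,0,-0.34,0]]'
```

```text
time: 2.58
position: [0.5058, 0.1687, 0.0571]
tool_rot: [0.283, 3.125, 0.005]
ft_force: [0.4, 0.5, 1.8]
grip_width: 0.006
grip_force: 0.7
```

```bash
python3 -m crank '[[0,0,0,-0.04,0],[0,0,0,-0.08,0],[0,0,0,-0.1,0],[0,0,0,-0.1,0]]'; python3 -m crank '[[0,0,0,0.25,0],[0,0,0,0.5,0],[0,0,-0.3,0.6,-0.1],[0,0,-0.8,0.6,-0.15],[0,0,-1,0.6,-0.2]]'; python3 -m crank '[[0.5,0,-0.4,0,-0.07],[0.5,0,-0.8,0,-0.07],[0.5,0,-0.9,0,-0.07],[0.5,0,-0.9,0,-0.07]]' ;python3 - <<'E'
from h import *
T=save('top','t2');S=save('side','s2')
a=T[160:245,120:225];c=S[245:405,140:320]
r=lambda x:cv2.resize(x,(400,340),interpolation=cv2.INTER_CUBIC)
cv2.imwrite('pics/c2.png',np.hstack([r(a),r(c)])[:,:,::-1])
E
```

```text
time: 3.08
position: [0.5037, 0.1659, 0.0344]
tool_rot: [-0.288, -3.128, 0.001]
ft_force: [-0.1, 0.4, 0.9]
grip_width: 0.005
grip_force: 0.7
time: 3.7
position: [0.5041, -0.0201, 0.155]
tool_rot: [1.152, 2.921, 0.002]
ft_force: [0.1, 0.3, -0.7]
grip_width: 0.007
grip_force: 0.0
time: 4.2
position: [0.5025, -0.2042, 0.1548]
tool_rot: [1.766, 2.596, -0.004]
ft_force: [-0.4, 0.3, 0.0]
grip_width: 0.373
grip_force: 0.0
```

View pics/c2.png

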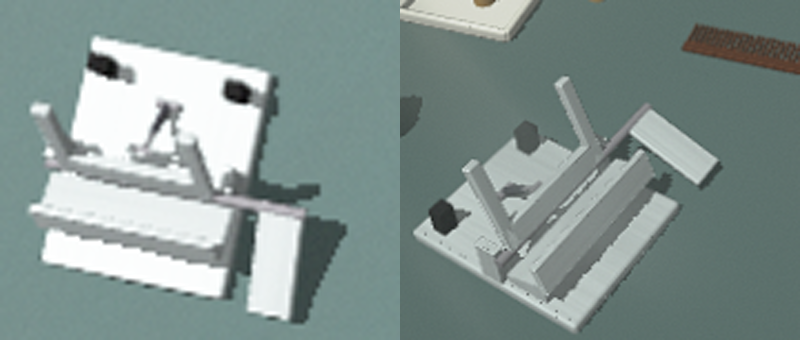

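The fork is up: prong ends are at (130.5,187) and (169.3,195) in the top picture, and (173,322.6) and (213.4,283.6) in the side one. The lever is down.

```bash
python3 - <<'E'
from h import *
for n,l,r in (('top',(130.5,186.8),(169.3,195)),('side',(172.9,322.6),(213.4,283.6))):
    a=plane(n,*l,.117)[:2];b=plane(n,*r,.117)[:2];d=a-b;y=np.arctan2(-d[0],d[1]);m=(a+b)/2
    print(n,a,b,np.linalg.norm(d),np.degrees(y),'origin',m-np.array([np.cos(y),np.sin(y)])*.0247)
E
python3 -m crank '[[0.6,0.52,-0.225,0,-0.03],[0.6,0.52,-0.225,0,-0.06],[0.6,0.52,-0.225,0,-0.09],[0.6,0.52,-0.225,0,-0.108],[0.6,0.52,-0.225,0,-0.108]]'
python3 - <<'E'
from h import *
T=save('top','t3');S=save('side','s3')
a=T[130:245,300:420];c=S[125:225,235:360]
r=lambda x:cv2.resize(x,(400,340),interpolation=cv2.INTER_CUBIC)
cv2.imwrite('pics/c3.png',np.hstack([r(a),r(c)])[:,:,::-1])
p=get_state()['position'];print(proj('side',p),proj('top',p))
E
```

```text
top [0.58461584 0.30204873] [0.5658475  0.20579387] 0.09806757898629329 -11.033432230948069 origin [0.55098823 0.25864843]
side [0.58409879 0.30133767] [0.56704581 0.20852556] 0.09436574021647902 -10.411209244694593 origin [0.55127896 0.25939519]
time: 4.92
position: [0.6085, -0.241, 0.1538]
tool_rot: [-2.517, -1.878, 0.0]
ft_force: [0.5, -0.3, -0.3]
grip_width: 0.595
grip_force: 0.0
[288.6 139.7] [358.6 177. ]
```

View pics/c3.png

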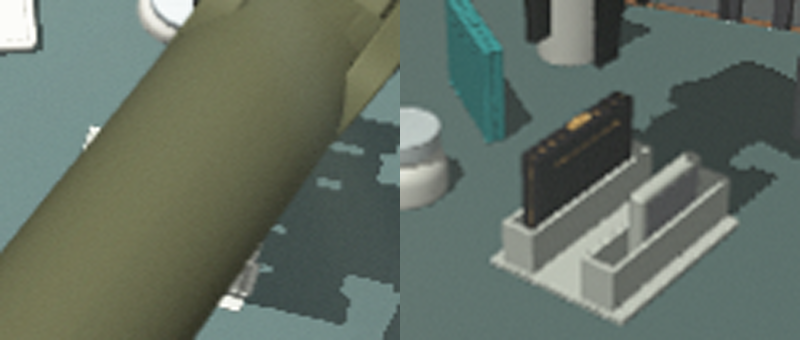

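```bash
python3 -m crank '[[0.6,0,0,-0.1,0],[0.6,0,0,-0.2,0],[0.6,0,0,-0.2,0]]'
```

```text
time: 5.4
position: [0.6062, -0.2423, 0.1115]
tool_rot: [-2.519, -1.871, 0.004]
ft_force: [-0.2, 0.0, -0.6]
grip_width: 0.603
grip_force: 0.0
```

```bash
python3 -m crank '[[0.6,0,-0.035,-0.08,-0.002],[0.6,0,-0.035,-0.16,-0.002],[0.6,0,-0.035,-0.25,-0.002],[0.6,0,-0.035,-0.25,-0.002]]' 15; python3 -m crank '[[0.1,0,0,0,0],[0.1,0,0,0,0],[0.1,0,0,0,0],[0.1,0,0,0,0],[0.1,0,0,0,0]]'
```

```text
time: 5.9
position: [0.6067, -0.2495, 0.0622]
tool_rot: [-2.531, -1.855, 0.003]
ft_force: [0.6, 0.6, 0.2]
grip_width: 0.598
grip_force: 0.0
time: 6.52
position: [0.6081, -0.2502, 0.0648]
tool_rot: [2.534, 1.857, 0.0]
ft_force: [0.6, 1.1, 1.2]
grip_width: 0.207
grip_force: 14.9
```

```bash
python3 -m crank '[[0.1,0,0,0.1,0],[0.1,0,0,0.25,0],[0.1,0,0,0.45,0],[0.1,0,0,0.65,0],[0.1,0,0,0.65,0]]' 25; python3 - <<'E'
from h import *
S=save('side','s4',(230,85,360,225),4);s=get_state();print(s['position'],s['tool_rot'],s['ft_force'])
E
```

```text
time: 7.15
position: [0.6098, -0.2519, 0.1995]
tool_rot: [2.529, 1.853, 0.007]
ft_force: [0.2, -0.7, -2.6]
grip_width: 0.202
grip_force: 24.9
[ 0.60869503 -0.25093822  0.19685349] [2.53200664 1.85503966 0.00362362] [ 0.60323456 -0.40967064 -2.24658323]
```

View pics/s4.png

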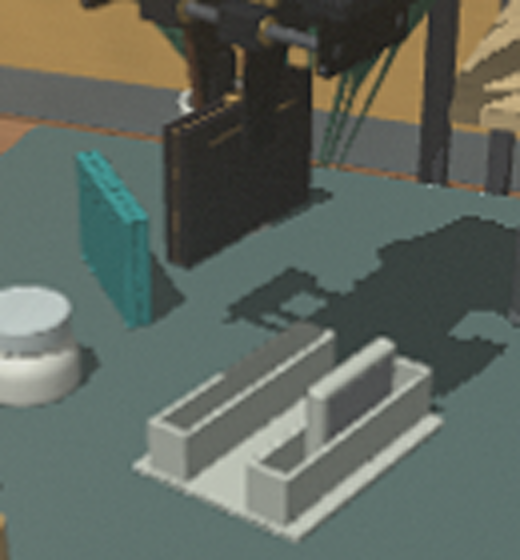

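The palette is held clear of the rack. Its front lower corners are at about (276.8,152) and (307.5,135.8) in the side picture, and the mirror has not moved.

```bash
python3 - <<'E'
from h import *
a=plane('side',276.8,152,.139)[:2];b=plane('side',307.5,135.8,.139)[:2];d=a-b
y=np.arctan2(-d[0],d[1]);p=np.array([.6087,-.2509])
ex=np.array([np.cos(y),np.sin(y)]);ey=np.array([-ex[1],ex[0]])
m=(a+b)/2+.009*ex-p
print(np.linalg.norm(d),np.degrees(y),'offset of palette from tcp x,y',m@ex,m@ey)
y=np.radians(-10.6);R=np.array([[np.cos(y),-np.sin(y)],[np.sin(y),np.cos(y)]])
for x in(-.017,-.004): print(x,np.array([.5511,.259])+R@[x,0])
E
```

```text
0.11248604925723131 -20.487067391042448 offset of palette from tcp x,y 0.004778038271665467 -0.005283838701419146
-0.017 [0.5343901  0.26212717]
-0.004 [0.54716826 0.25973581]
```

```bash
python3 -m crank '[[0.1,0,0.15,0.05,0],[0.1,0,0.35,0.05,0],[0.1,0,0.6,0.05,0],[0.1,0,0.8,0.05,0.01],[0.1,0,1,0.05,0.01]]'; python3 -m crank '[[0.1,-0.1,0.25,0,0],[0.1,-0.15,0.5,0,0.005],[0.1,-0.2,0.75,0,0.01],[0.1,-0.25,0.9,0,0.01],[0.1,-0.3,1,0,0.01]]';python3 -m crank '[[0.1,-0.05,0.2,0,0],[0.1,-0.1,0.4,0,0],[0.1,-0.1,0.5,0,0],[0.1,-0.1,0.5,0,0],[0.1,-0.1,0.5,0,0]]'
```

```text
time: 7.82
position: [0.6068, -0.0485, 0.2031]
tool_rot: [-2.472, -1.936, 0.003]
ft_force: [-0.2, 0.0, -3.0]
grip_width: 0.206
grip_force: 24.9
time: 8.45
position: [0.5462, 0.1518, 0.203]
tool_rot: [-2.409, -2.015, 0.004]
ft_force: [0.2, -0.5, -1.3]
grip_width: 0.205
grip_force: 24.9
time: 9.07
position: [0.5288, 0.247, 0.2043]
tool_rot: [2.414, 2.008, -0.002]
ft_force: [0.3, -0.8, -1.7]
grip_width: 0.203
grip_force: 24.9
```

```bash
python3 -m crank '[[0.1,0.03,0.075,0,0],[0.1,0.03,0.075,-0.1,0],[0.1,0.03,0.075,-0.1,0],[0.1,0.03,0.075,-0.1,0]]'; python3 - <<'E'
from h import *
S=save('side','s5',(130,185,330,405),2.7);s=get_state();print(s['position'],s['tool_rot'],s['ft_force'])
E
```

```text
time: 9.57
position: [0.5339, 0.2641, 0.1841]
tool_rot: [2.413, 2.012, -0.002]
ft_force: [-0.2, -0.0, -1.0]
grip_width: 0.207
grip_force: 24.9
[0.53412236 0.26428073 0.18452055] [ 2.41272347e+00  2.01165808e+00 -3.03100374e-04] [ 0.30635196 -0.41642672 -1.83131398]
```

View pics/s5.png

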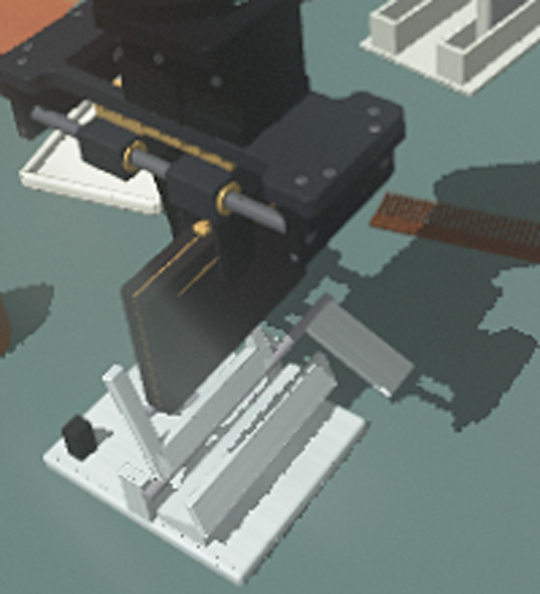

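The palette is above the trough. Its lower-left front corner is at about (190.4,337.6), and its lower-left back corner at about (184.5,334.3). I'll compare those with predictions.

```bash
python3 - <<'E'
from h import *
y=np.radians(-10.5);R=np.array([[np.cos(y),-np.sin(y)],[np.sin(y),np.cos(y)]])
p=np.array([.5341,.2643])
for z in (.127,.130):
  for u,v in((190.4,337.6),(184.5,334.3)):
    q=plane('side',u,v,z)[:2]; print(z,'rel tcp',R.T@(q-p),'rel stand',R.T@(q-[.5511,.259]))
for q in ((-.009,.06),(.009,.06),(-.009,-.06),(.009,-.06)): print(proj('side',[*(p+R@q),.127]))
# same-camera check: stand's trough lip left end top/fork
im=np.load('pics/s5.npy')[270:345,170:260]
d=(im.max(2)<70).astype(np.uint8)
for r in range(0,75,5):
  c=np.flatnonzero(d[r]);print(270+r,(c.min()+170,c.max()+170) if len(c) else None,end=' ')
E
```

```text
0.127 rel tcp [-0.00396453  0.05757673] rel stand [-0.02164571  0.05968997]
0.127 rel tcp [0.00684543 0.05769363] rel stand [-0.01083575  0.05980688]
0.13 rel tcp [-0.00589398  0.05915338] rel stand [-0.02357516  0.06126663]
0.13 rel tcp [0.00484976 0.05926957] rel stand [-0.01283142  0.06138282]
[192.  340.4]
[182.2 334.8]
[243.2 287.1]
[233.9 282.8]
270 (np.int64(194), np.int64(254)) 275 (np.int64(193), np.int64(250)) 280 (np.int64(188), np.int64(246)) 285 (np.int64(187), np.int64(243)) 290 (np.int64(192), np.int64(240)) 295 (np.int64(195), np.int64(235)) 300 (np.int64(199), np.int64(230)) 305 (np.int64(204), np.int64(224)) 310 (np.int64(211), np.int64(219)) 315 (np.int64(214), np.int64(214)) 320 None 325 None 330 None 335 None 340 None
```

```bash
python3 -m crank '[[0.1,0,0,-0.1,0],[0.1,0,0,-0.2,0],[0.1,0,0,-0.3,0],[0.1,0,0,-0.4,0],[0.1,0,0,-0.4,0]]' 15;python3 -m crank '[[0.1,0,0,-0.01,0],[0.1,0,0,-0.02,0],[0.1,0,0,-0.02,0]]'
```

```text
time: 10.25
position: [0.5348, 0.2651, 0.1043]
tool_rot: [2.412, 2.012, 0.002]
ft_force: [0.3, 1.2, 1.2]
grip_width: 0.204
grip_force: 15.0
time: 10.62
position: [0.5344, 0.2643, 0.1]
tool_rot: [2.412, 2.011, 0.0]
ft_force: [3.4, -1.2, -2.8]
grip_width: 0.205
grip_force: 15.0
```

```bash
python3 -m crank '[[0.1,0.007,-0.001,0,0],[0.1,0.007,-0.001,0,0]]';python3 -m crank '[[0.1,0,0,-0.01,0],[0.1,0,0,-0.02,0],[0.1,0,0,-0.02,0]]'
```

```text
time: 10.88
position: [0.5348, 0.2643, 0.1001]
tool_rot: [-2.412, -2.012, 0.003]
ft_force: [0.4, 0.3, -2.0]
grip_width: 0.205
grip_force: 15.0
time: 11.25
position: [0.535, 0.2646, 0.0963]
tool_rot: [-2.412, -2.012, 0.001]
ft_force: [-1.5, -0.5, -1.5]
grip_width: 0.204
grip_force: 15.0
```

```bash
python3 -m crank '[[0.1,0,0,-0.01,0],[0.1,0,0,-0.01,0]]';python3 -m crank '[[0.1,0,0,-0.01,0],[0.1,0,0,-0.01,0]]'
```

```text
time: 11.5
position: [0.5353, 0.2645, 0.0944]
tool_rot: [-2.412, -2.013, 0.001]
ft_force: [-0.5, -0.2, -2.7]
grip_width: 0.212
grip_force: 15.0
time: 11.75
position: [0.5353, 0.2645, 0.0924]
tool_rot: [2.412, 2.012, -0.001]
ft_force: [-0.0, -0.8, -1.3]
grip_width: 0.208
grip_force: 15.0
```

```bash
python3 -m crank '[[0.1,0,0,-0.008,0],[0.1,0,0,-0.008,0]]';python3 -m crank '[[0.1,0,0,-0.008,0],[0.1,0,0,-0.008,0]]'; python3 - <<'E'
from h import *
S=save('side','s6',(130,185,330,405),2.7);save('top','t6')
E
```

```text
time: 12.0
position: [0.5353, 0.2645, 0.0908]
tool_rot: [2.412, 2.012, -0.0]
ft_force: [0.3, -0.2, -2.5]
grip_width: 0.207
grip_force: 15.0
time: 12.25
position: [0.5353, 0.2645, 0.0892]
tool_rot: [2.412, 2.012, -0.0]
ft_force: [-0.5, 0.1, -2.2]
grip_width: 0.207
grip_force: 15.0
```

View pics/s6.png

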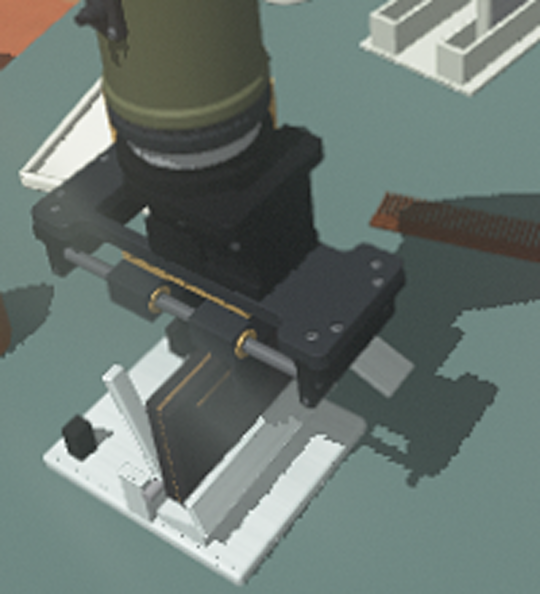

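The palette is between the lip and the fork, close to the floor. I'll keep lowering until it touches.

```bash
for i in 1; do python3 -m crank '[[0.1,0,0,-0.008,0],[0.1,0,0,-0.008,0]]'; done | sed -n '2p;4p'; python3 -m crank '[[0.1,0,0,-0.008,0],[0.1,0,0,-0.008,0]]'| sed -n '2p;4p'
```

```text
position: [0.5353, 0.2645, 0.0876]
ft_force: [-0.2, -0.1, -2.1]
position: [0.5353, 0.2644, 0.086]
ft_force: [0.3, 0.5, -2.0]
```

```bash
python3 - <<'E'
from h import *
y=np.radians(-10.5);R=np.array([[np.cos(y),-np.sin(y)],[np.sin(y),np.cos(y)]])
p=np.array([.5353,.2645]);print('tcp in stand',R.T@(p-[.5511,.259]))
S=save('side','s7',(150,310,260,400),7)
for z in (.025,.03,.035,.04):print(z,'bottom f,b',[((proj('side',[*(p+R@q),z])-[150,310])*7).round() for q in ((-.009,.059),(.009,.059))],'top',[((proj('side',[*(p+R@q),z+.085])-[150,310])*7).round() for q in ((-.009,.059),(.009,.059))])
E
```

```text
tcp in stand [-0.01653772  0.00252858]
0.025 bottom f,b [array([356., 504.]), array([293., 465.])] top [array([303., 262.]), array([236., 223.])]
0.03 bottom f,b [array([354., 491.]), array([290., 452.])] top [array([300., 246.]), array([232., 207.])]
0.035 bottom f,b [array([351., 477.]), array([287., 438.])] top [array([296., 230.]), array([229., 191.])]
0.04 bottom f,b [array([347., 464.]), array([284., 425.])] top [array([293., 214.]), array([225., 175.])]
```

View pics/s7.png

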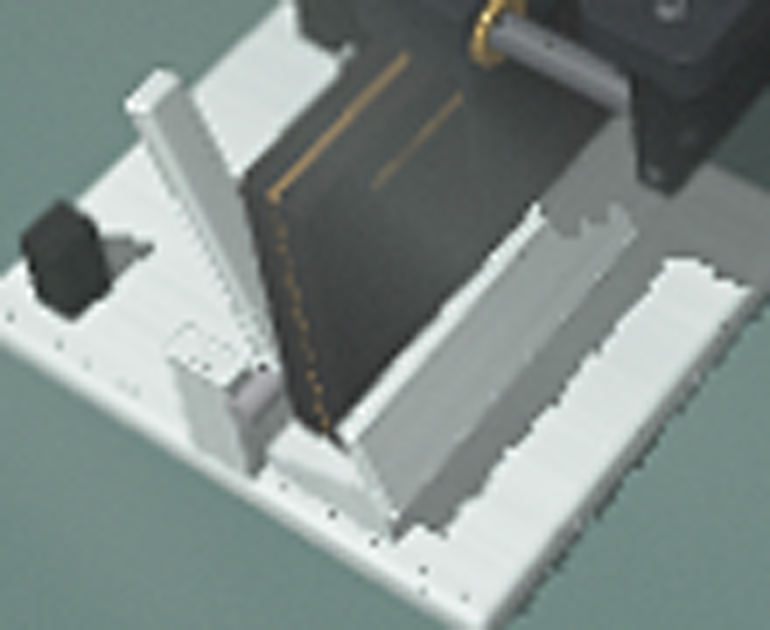

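```bash
python3 -m crank '[[0.1,0,0,-0.008,0],[0.1,0,0,-0.008,0]]'| sed -n '2p;4p'; python3 -m crank '[[0.1,0,0,-0.008,0],[0.1,0,0,-0.008,0]]'| sed -n '2p;4p';python3 - <<'E'
from h import *
im=np.load('pics/t6.npy'); S=save('side','s8')
a=np.load('pics/s7.npy').astype(int)
# edge of palette's left end (dark vs fork/floor) at rows: shift between s7 and s8
for r in (340,350,360,366): print(r,[np.flatnonzero(x[r,170:215].max(1)<75)[:1]+170 for x in (a,S.astype(int))])
for c in (192,194,196): print(c,[np.flatnonzero(x[330:385,c].max(1)<75)[-1:]+330 for x in (a,S.astype(int))])
E
```

```text
position: [0.5358, 0.2646, 0.0851]
ft_force: [0.6, -0.2, 1.7]
position: [0.5361, 0.2646, 0.0849]
ft_force: [-2.4, -2.9, 9.7]
340 [array([186]), array([185])]
350 [array([188]), array([187])]
360 [array([190]), array([190])]
366 [array([191]), array([191])]
192 [array([368]), array([369])]
194 [array([370]), array([371])]
196 [array([368]), array([370])]
```

```bash
python3 -m crank '[[0.1,0,0,0.006,0],[0.1,0,0,0.006,0]]' 5| sed -n '2,4p'; python3 -m crank '[[0.24,0,0,0,0],[0.27,0,0,0,0],[0.3,0,0,0,0],[0.33,0,0,0,0],[0.36,0,0,0,0]]'| sed -n '2,5p';  python3 -m crank '[[0.4,0,0,0,0],[0.44,0,0,0,0],[0.48,0,0,0,0],[0.52,0,0,0,0],[0.56,0,0,0,0]]'| sed -n '2,5p'; python3 -m crank '[[0.6,0,0,0,0],[0.65,0,0,0,0],[0.7,0,0,0,0],[0.75,0,0,0,0],[0.8,0,0,0,0]]'; python3 - <<'E'
from h import *
S=save('side','s9',(150,260,260,400),4)
E
```

```text
position: [0.5361, 0.2645, 0.0849]
tool_rot: [2.412, 2.012, 0.002]
ft_force: [-0.2, -1.4, 6.0]
position: [0.5353, 0.2645, 0.084]
tool_rot: [2.412, 2.012, -0.0]
ft_force: [0.4, -0.3, -1.0]
grip_width: 0.345
position: [0.5355, 0.2645, 0.0842]
tool_rot: [2.412, 2.012, 0.0]
ft_force: [0.4, 0.9, -0.1]
grip_width: 0.541
time: 15.58
position: [0.5354, 0.2645, 0.0841]
tool_rot: [2.412, 2.012, -0.0]
ft_force: [0.9, -0.1, -1.5]
grip_width: 0.769
grip_force: 0.2
```

View pics/s9.png

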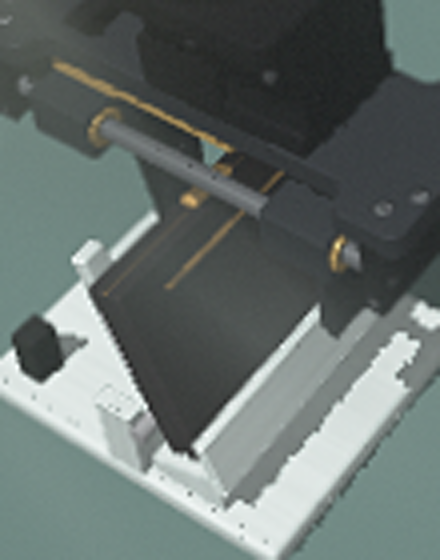

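The palette is leaning on the fork. I'll open fully and rise clear.

```bash
python3 -m crank '[[1,0,0,0,0],[1,0.03,-0.005,0,0],[1,0.03,-0.005,0,0],[1,0.03,-0.005,0.1,0],[1,0.03,-0.005,0.25,0]]'| sed -n '2,5p';  python3 -m crank '[[1,0,0,0.3,0],[1,-0.1,-0.3,0.5,0],[1,-0.2,-0.6,0.5,0],[1,-0.2,-0.9,0.5,0],[1,-0.2,-1,0.5,0]]';python3 -m crank '[[1,0,-0.3,0,0],[1,0,-0.6,0,0],[1,0,-0.6,0,0]]' | sed -n '2,4p'; python3 - <<'E'
from h import *
T=save('top','t10');S=save('side','s10')
a=T[155:245,120:225];c=S[260:400,150:290]
r=lambda x:cv2.resize(x,(400,400),interpolation=cv2.INTER_CUBIC)
cv2.imwrite('pics/c10.png',np.hstack([r(a),r(c)])[:,:,::-1])
E
```

```text
position: [0.541, 0.2633, 0.1351]
tool_rot: [2.412, 2.012, -0.002]
ft_force: [-0.3, 0.6, 0.5]
grip_width: 0.999
time: 16.88
position: [0.5015, 0.0592, 0.2362]
tool_rot: [-2.417, -2.006, -0.005]
ft_force: [-0.0, 0.8, -0.2]
grip_width: 1.005
grip_force: 0.0
position: [0.5012, -0.0629, 0.2359]
tool_rot: [2.422, 1.999, 0.003]
ft_force: [0.8, 0.4, -0.5]
```

View pics/c10.png

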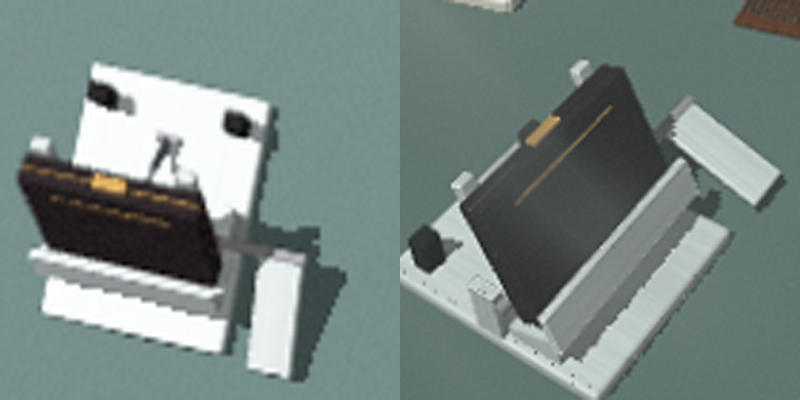

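The palette stands in the trough and leans on the fork with the button up. I'll check how well it is centred and whether it is square.

```bash
python3 - <<'E'
from h import *
y=np.radians(-10.6);R=np.array([[np.cos(y),-np.sin(y)],[np.sin(y),np.cos(y)]]);o=np.array([.5511,.259])
for n,(x0,y0,x1,y1) in {'top':(125,190,180,205),'side':(190,298,212,316)}.items():
    im=np.load(f'pics/{n}10.npy')[y0:y1,x0:x1]; h=cv2.cvtColor(im,cv2.COLOR_RGB2HSV)
    g=((h[...,0]>10)&(h[...,0]<30)&(h[...,1]>110)&(h[...,2]>120)).astype(np.uint8)
    k,l,st,ce=cv2.connectedComponentsWithStats(g); i=1+st[1:,4].argmax(); u,v=ce[i]+[x0,y0]
    print(n,'button',u,v,st[i],R.T@(plane(n,u,v,.115)[:2]-o),'expect',proj(n,[*(o+R@[.0107,0]),.115]))
    e=(.0107,-.009+.010)
# palette front-face corners & expected px in crops
def cr(n,q,z):
    p=proj(n,[*(o+R@q),z]); return ((p-[120,155])*[3.81,4.444]).round() if n=='top' else ((p-[150,260])*2.857+[400,0]).round()
for n in('top','side'):
    print(n,'top front L,R',[cr(n,(.0015,s*.06),.1165) for s in(1,-1)],'top back L,R',[cr(n,(.0186,s*.06),.111) for s in(1,-1)],'bot front',[cr(n,(-.0246,s*.06),.0358) for s in (1,-1)])
E
```

```text
Traceback (most recent call last):
FileNotFoundError: [Errno 2] No such file or directory: 'pics/top10.npy'
```

```bash
python3 - <<'E'
from h import *
y=np.radians(-10.6);R=np.array([[np.cos(y),-np.sin(y)],[np.sin(y),np.cos(y)]]);o=np.array([.5511,.259])
for n,(x0,y0,x1,y1) in {'top':(125,190,180,205),'side':(190,298,212,316)}.items():
    im=np.load(f'pics/{n[0]}10.npy')[y0:y1,x0:x1]; h=cv2.cvtColor(im,cv2.COLOR_RGB2HSV)
    g=((h[...,0]>10)&(h[...,0]<30)&(h[...,1]>110)&(h[...,2]>120)).astype(np.uint8)
    k,l,st,ce=cv2.connectedComponentsWithStats(g); i=1+st[1:,4].argmax(); u,v=ce[i]+[x0,y0]
    print(n,'button',u,v,st[i],R.T@(plane(n,u,v,.115)[:2]-o),'expect',proj(n,[*(o+R@[.0107,0]),.115]))
def cr(n,q,z):
    p=proj(n,[*(o+R@q),z]); return (((p-[120,155])*[3.81,4.444]) if n=='top' else ((p-[150,260])*2.857+[400,0])).round()
for n in('top','side'):
    print(n,'top front L,R',[cr(n,(.0015,s*.06),.1165) for s in(1,-1)],'top back L,R',[cr(n,(.0186,s*.06),.111) for s in(1,-1)],'bot front',[cr(n,(-.0246,s*.06),.0358) for s in (1,-1)])
E
```

```text
top button 148.06060606060606 195.93939393939394 [18  4 10  5 33] [0.01201873 0.00129506] expect [148.4 196.6]
side button 202.2 302.4 [10  3  6  4 15] [ 0.01534927 -0.00730287] expect [201.4 306.6]
top top front L,R [array([ 14., 179.]), array([195., 223.])] top back L,R [array([ 24., 151.]), array([204., 193.])] bot front [array([ 47., 246.]), array([217., 287.])]
side top front L,R [array([483., 215.]), array([629.,  69.])] top back L,R [array([459., 208.]), array([606.,  65.])] bot front [array([543., 334.]), array([675., 184.])]
```

```bash
python3 -c "
from bench import *
print(get_state()['time']);print(close_job())"
```

```text
17.35
the job is handed in; nothing more can be done
None
```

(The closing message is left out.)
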